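# Clay cup from behind the jar, mill and shaker

## Robot

A 7-joint arm with a two-finger parallel gripper is mounted at the origin on the work surface. World frame = base frame: x ahead of the robot, y to its left, z up, the work surface at z = 0. Lengths are in mm, angles in rad, forces in N, time in s.
With the tool pointing down it reaches from about 400 to 850 mm from the base axis. Payload 4.5 kg.
Tool frame: the origin (TCP) lies at the very end of the fingers, on their centre line; the grasp point (between the pads) lies 19 mm behind it; z points along the fingers, y is the line along which they close (so a half turn about z gives the same grasp; the last joint's range is limited). The gripper opens to 88 mm and grips with 3 to 60 N. Pads are 18 mm wide; open, the fingers measure 123 mm over their backs; the gripper's body (75 mm by 187 mm) begins 45 mm behind the grasp point.
Start: joints at [-1.254, 0.689, -0.195, 1.565, 0.157, 0.902, -0.215], TCP at [174.383, 600.206, 199.743] pointing down, gripper open.
Joint ranges: [-3.01, 3.01], [-0.46, 2.08], [-1.47, 1.51], [0.13, 2.56], [-1, 4.14], [0.04, 2.09], [-2.66, 2.66]. Speed limits (rad/s): [2.57, 2.57, 3.14, 3.14, 3.14, 3.14, 3.14].

## Interface

Orientations are given as a rotation vector (axis times angle).
In Python, from cell import robot gives the robot as it stands. The module is installed in compiled form; this text tells all that it offers. Calls block until the motion is done:
- robot.reach(position, orientation): joint-space move of the TCP to a pose.
- robot.move_straight(position, max_speed=150, rot=None, f_stop=None): straight line of the TCP; rot=None keeps the orientation; max_speed is the mean speed in mm/s. With f_stop (N) it stops when the force on the tool has changed by that much, and returns True; else False.
- robot.move_j(angles): joint-space move.
- robot.ungrasp() and robot.close_gripper(effort=None): open the fingers fully, or close them until they stop; effort is the grip in N (None keeps the last).
- robot.wait(seconds).
- robot.ik(position, orientation): joint angles nearest the present ones, or None.
- robot.capture(name): name is "scene" or "top" or "wrist"; returns a dict with "pixels" (400x640x3 uint8, red, green, blue), "z_map" (400x640 float32, mm along the optical axis (not along the pixel's ray), 0 where there is no reading), "mtx" (3x3 intrinsics, pixels), "R" (3x3) and "t" (3): a world point X has camera coordinates R X + t; the wrist camera has in their place "T_tool_cam" (4x4, takes a point from camera to tool coordinates, whose origin is the TCP and whose axes are the flange's). Camera axes: x right, y down, z forward; pixel columns grow to the right and rows downward; lengths in mm; the calibration is good to about 2 mm. A picture is of the moment at which its call begins: read the wrist's pose just before it.
A pose or a line that the arm cannot do raises robot.Unreachable and nothing moves.
- robot.sign_off(): hands the job in; it is judged then, once.
Readings, each from a call of its own:
- robot.read_t(): time.
- robot.read_joint_pos(): joint angles.
- robot.read_qd(): joint speeds.
- robot.read_joint_efforts(): joint torques, N m.
- robot.read_ee_pos(): TCP position.
- robot.read_tool_rot(): TCP orientation.
- robot.read_contact_force(): force on the tool from outside, world axes, zero at the start.
- robot.read_torque(): the same for the moment, N m.
- robot.read_grip_width(): finger opening in mm.
- robot.read_gripper_force(): force on a finger pad.
Only numpy, scipy, OpenCV 4.12 (cv2) and the standard library are available. Lean on these libraries where they do the work, as an engineer would, in place of code of your own. Each camera call takes 0.05 s, during which the arm holds its last target. There are 200 camera calls.

## Task

The small clay cup at the back of the dark serving board is hemmed in by the glass jar, the wooden mill and the steel shaker: first move all three aside onto the cork mat, then fetch the cup and set it down gently in the middle of the saucer, and only then put the jar, the mill and the shaker back on the board, each on the very spot it came from. Carry everything upright, and leave the steel mug and the scraper where they are.

Things in the scene. Friction and masses are not known exactly. Their poses are not given: they have to be found in the camera images.
- board: Fixed dark wood board, 170 (x) x 230 (y) x 12 mm; origin at the centre of its underside, z up, -x is the front. Flush light discs, 66 mm across, at board (x, y) mm: back (38, 0) under the cup; front (-30, 0), left (26, 68), right (26, -68) under jar, mill and shaker in any order, 30 mm or more apart; grasp these three along the board's x. Board and mat may swap sides
- mat: Fixed cork mat, the side area for the things cleared away: 200 (x) x 220 (y) x 4 mm thick, empty at the start; origin at the centre of its underside, z up
- saucer: Fixed white round saucer, 100 mm across, 8 mm high with a flat top; origin at the centre of its underside, z up
- cup: Small handleless open clay cup, 50 mm high, 58 mm across at the rim, 48 mm at the foot, walls 4 mm, about 0.13 kg; origin at the centre of its underside, z up; it starts on the board's back disc, the jar, mill and shaker about 10 mm from it (a fingertip behind the one on the front disc must stay above the cup's rim)
- jar: Closed glass jar with a dark steel twist cap that stays on: body 56 mm across, cap 58 mm across from 86 to 110 mm height, 110 mm high in all, about 0.32 kg; origin at the centre of its underside, z up
- mill: Wooden pepper mill with a waist: foot 54 mm across, round straight-sided head 48 mm across from 89 to 125 mm height, with a small steel ball on top to 136 mm, about 0.26 kg; origin at the centre of its underside, z up
- shaker: Plain steel sugar shaker, straight cylinder 54 mm across up to 105 mm, with a low perforated dome to 116 mm, about 0.24 kg; origin at the centre of its underside, z up
- mug: Loose steel mug, a bystander: 74 mm across, 85 mm high, with a handle on its +y side reaching about 75 mm from the axis; origin at the centre of its underside, z up
- scraper: Loose scraper with a wooden handle and a dark silicone blade lying flat, a bystander: 242 mm long along its x, 55 mm wide, 18 mm high; origin on the bench near the neck of the blade, 130 mm from the handle's far end
Mind the look-alikes: they are no part of the job. Of the things that look like the mill, the smallest one is meant.

How it is judged (in metres and radians):
On the way, in this order (a step that is already met when the one before it is completed fails the run):
1. the jar, the mill and the shaker all stand on the cork mat, the cup still in its place on the board (x of jar in the frame of mat between -0.1 and 0.1 m and y of jar in the frame of mat between -0.11 and 0.11 m and z of jar in the frame of mat between 0 and 0.009 m and angle between each of jar, mill, shaker's own z axis and vertical below 0.1 rad and linear speed of each of jar, mill, shaker below 0.02 m/s and x of mill in the frame of mat between -0.1 and 0.1 m and y of mill in the frame of mat between -0.11 and 0.11 m and z of mill in the frame of mat between 0 and 0.009 m and x of shaker in the frame of mat between -0.1 and 0.1 m and y of shaker in the frame of mat between -0.11 and 0.11 m and z of shaker in the frame of mat between 0 and 0.009 m and distance of cup from where it was at the start of the episode below 0.02 m), for 0.2 s.
2. the cup stands on the middle of the saucer while the other three are still on the mat (horizontal distance between cup and saucer below 0.015 m and z of cup in the frame of saucer between 0.004 and 0.012 m and angle between each of cup, jar, mill, shaker's own z axis and vertical below 0.1 rad and linear speed of each of cup, jar, mill, shaker below 0.02 m/s and x of jar in the frame of mat between -0.1 and 0.1 m and y of jar in the frame of mat between -0.11 and 0.11 m and z of jar in the frame of mat between 0 and 0.009 m and x of mill in the frame of mat between -0.1 and 0.1 m and y of mill in the frame of mat between -0.11 and 0.11 m and z of mill in the frame of mat between 0 and 0.009 m and x of shaker in the frame of mat between -0.1 and 0.1 m and y of shaker in the frame of mat between -0.11 and 0.11 m and z of shaker in the frame of mat between 0 and 0.009 m), for 0.2 s.
At the end, for the whole second after the job is handed in: The cup stands upright on the saucer within 15 mm of its centre; the jar, the mill and the shaker each stand upright on the board within 15 mm of where they started; the mug and scraper are within 30 mm of where they started; all is released and at rest (horizontal distance between cup and saucer below 0.015 m and z of cup in the frame of saucer between 0.004 and 0.012 m and angle between each of cup, jar, mill, shaker's own z axis and vertical below 0.1 rad and linear speed of each of cup, jar, mill, shaker below 0.02 m/s and distance of each of jar, mill, shaker from where it was at the start of the episode below 0.015 m and distance of each of mug, scraper from where it was at the start of the episode below 0.03 m); the robot touches nothing.
It fails at once if the jar, mill, shaker, cup or mug is tipped more than about 34 degrees (angle between any of jar, mill, shaker, cup, mug's own z axis and vertical above 0.6 rad).
It fails at once if the mug or scraper is pushed or carried more than 30 mm from where it was (distance of any of mug, scraper from where it was at the start of the episode above 0.03 m).
It fails at once if the cup is dropped onto the saucer (reaches it faster than 0.5 m/s, a fall of more than about 13 mm) (horizontal distance between cup and saucer below 0.05 m and z of cup in the frame of saucer below 0.03 m and linear speed of cup above 0.5 m/s).
It also fails if it takes over 141 s, if anything falls off the work surface, if the arm or the gripper's body presses on something with over 40 N, if the wrist force passes 120 N, or if a joint passes its speed limit or range.

## Working session

There is one attempt and no reset: what is moved stays moved. The work goes in short steps, each a Python script; the robot and the scene stay as the last script left them, time stands still between calls to the robot, and variables do not carry over. Pictures are saved under pics/ and viewed, at most 14 in all, crops included, and the job is handed in when it is done.

```bash
mkdir -p pics; ls
python3 - <<'E'
from cell import robot
import cv2,pickle
for n in("scene","top"):
    c=robot.capture(n); pickle.dump(c,open(n+".pkl","wb"))
    cv2.imwrite(f"pics/{n}0.png",c["pixels"][:,:,::-1])
    print(n,c["mtx"].tolist(),(-c["R"].T@c["t"]).round(1),c["R"].round(3).tolist(),(c["z_map"]>0).mean())
print(robot.read_tool_rot(),robot.read_t())
E
```

```text
pics
scene [[394.9794848153918, 0.0, 319.83899420418976], [0.0, 394.9794848153918, 196.1642578818087], [0.0, 0.0, 1.0]] [983.5 369.  980.4] [[-0.624, 0.781, 0.008], [0.629, 0.508, -0.588], [-0.463, -0.362, -0.809]] 0.996
top [[518.3020927171718, 0.0, 317.30813378806437], [0.0, 518.3020927171718, 203.7208007219012], [0.0, 0.0, 1.0]] [ 270.6  -51.6 1631.7] [[0.021, -1.0, 0.002], [-0.994, -0.021, -0.108], [0.108, 0.001, -0.994]] 0.9960078125
[-4.42621791e-01 -3.11012579e+00  2.44250141e-03] 0.1
```

View pics/scene0.png

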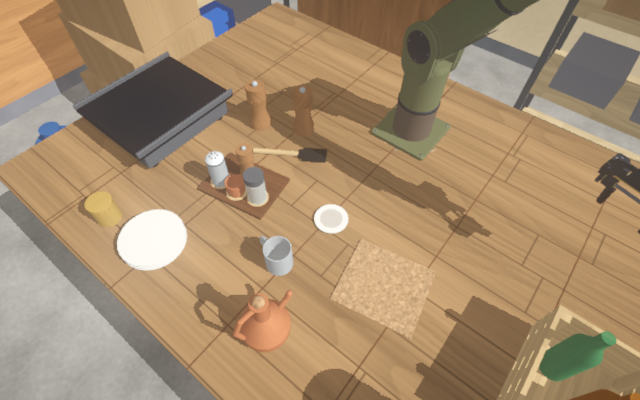

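View pics/top0.png

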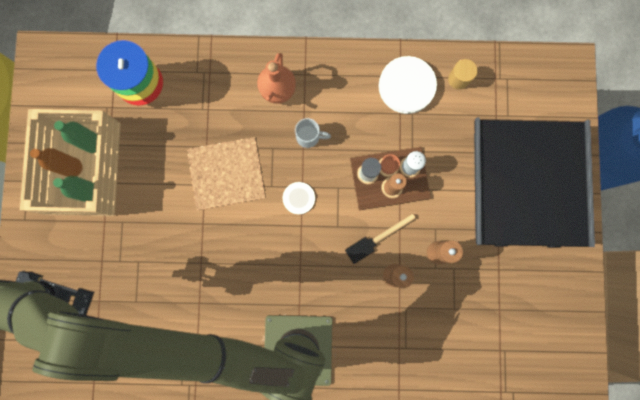

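The scene shows the board with the jar on its left, the mill in front and the shaker on its right; in the top view the board is at about (392,179), the mat at (227,173), the saucer at (299,198) and the mug at (307,132). The two larger mills at (400,275) and (447,250) are the look-alikes. Next I take rough positions and then a wrist view.

```bash
cat > h.py <<'E'
import numpy as np, cv2, pickle
from scipy.spatial.transform import Rotation as Ro
from cell import robot
def ray(c,px,z):
    "pixels (N,2) of a fixed or posed camera onto plane z -> xy"
    px=np.atleast_2d(px).astype(float); d=np.c_[px,np.ones(len(px))]@np.linalg.inv(c["mtx"]).T@c["R"]
    o=-c["R"].T@c["t"]; return (o+d*((z-o[2])/d[:,2])[:,None])[:,:2]
def down(a):
    "tool down, closing line (tool y) at world angle a"
    y=np.array([np.cos(a),np.sin(a),0]); z=np.array([0,0,-1.])
    return Ro.from_matrix(np.c_[np.cross(y,z),y,z]).as_rotvec()
def wrist():
    p=robot.read_ee_pos(); r=robot.read_tool_rot(); c=robot.capture("wrist")
    T=np.eye(4); T[:3,:3]=Ro.from_rotvec(r).as_matrix(); T[:3,3]=p
    M=np.linalg.inv(T@c["T_tool_cam"]); c["R"]=M[:3,:3]; c["t"]=M[:3,3]; return c
def cloud(c):
    z=c["z_map"]; v,u=np.indices(z.shape); K=c["mtx"]
    P=np.stack([(u-K[0,2])/K[0,0]*z,(v-K[1,2])/K[1,1]*z,z],-1)
    return (P-c["t"])@c["R"]
E
python3 - <<'E'
from h import *
c=pickle.load(open("top.pkl","rb"));P=cloud(c)
for n,p,z in(("board",(392,179),12),("mat",(227,173),4),("sauc",(299,198),8),("mug",(307,132),85),("mill",(398,181),136),("jar",(371,166),110),("shk",(415,159),116),("cup",(388,164),60)):
    print(n,ray(c,p,z).round(0),P[p[1],p[0]].round(0))
w=wrist();print(w["mtx"].round(1).tolist(),w["T_tool_cam"].round(3).tolist() if "T_tool_cam" in w else w.keys())
print(down(0),robot.read_tool_rot())
for x,y in((560,-280),(560,0),(560,-200)):
  for a in np.radians([0,90,180,-90]):
    q=robot.ik([x,y,450],down(a)); print(x,y,a,None if q is None else np.round(q,2))
E
```

```text
board [[ 530. -285.]] [ 510. -267.  136.]
mat [[539. 239.]] [538. 237.  11.]
sauc [[464.   8.]] [463.   7.  12.]
mug [[658. -15.]] [678. -13.   5.]
mill [[ 505. -285.]] [ 502. -282.  151.]
jar [[ 552. -208.]] [ 549. -207.  124.]
shk [[ 575. -338.]] [ 573. -336.  123.]
cup [[ 569. -265.]] [ 577. -271.   15.]
[[353.6, 0.0, 317.8], [0.0, 353.6, 203.2], [0.0, 0.0, 1.0]] [[0.0, -0.95, -0.313, 81.553], [1.0, 0.0, 0.001, -0.277], [-0.0, -0.313, 0.95, -183.774], [0.0, 0.0, 0.0, 1.0]]
[2.22144147 2.22144147 0.        ] [-4.42559916e-01 -3.11016472e+00  2.08756874e-03]
560 -280 0.0 [ 0.1   0.57  0.63  1.13 -0.33  1.53  0.66]
560 -280 1.5707963267948966 [ 0.24  0.53  0.31  1.12 -0.15  1.51  2.09]
560 -280 3.141592653589793 [-0.09  0.77  1.31  1.14 -0.75  1.71 -2.14]
560 -280 -1.5707963267948966 [-0.02  0.65  0.97  1.14 -0.52  1.59 -0.75]
560 0 0.0 [-0.25  0.4   0.28  1.33 -0.11  1.42  0.03]
560 0 1.5707963267948966 [-0.1   0.4   0.03  1.33 -0.01  1.42  1.5 ]
560 0 3.141592653589793 [-0.68  0.65  1.31  1.36 -0.63  1.59 -2.59]
560 0 -1.5707963267948966 [-0.46  0.45  0.67  1.35 -0.28  1.44 -1.37]
560 -200 0.0 [ 0.02  0.49  0.47  1.23 -0.22  1.47  0.46]
560 -200 1.5707963267948966 [ 0.17  0.46  0.18  1.22 -0.08  1.46  1.91]
560 -200 3.141592653589793 [-0.27  0.72  1.31  1.25 -0.69  1.65 -2.25]
560 -200 -1.5707963267948966 [-0.14  0.55  0.83  1.24 -0.4   1.51 -0.94]
```

Run:
```python
from h import *
robot.reach([545,-310,380],down(0)); c=wrist(); pickle.dump(c,open("w1.pkl","wb"))
cv2.imwrite("pics/w1.png",c["pixels"][:,:,::-1])
robot.reach([535,200,400],down(0)); c=wrist(); pickle.dump(c,open("w2.pkl","wb"))
cv2.imwrite("pics/w2.png",c["pixels"][:,:,::-1])
robot.reach([470,-30,400],down(0)); c=wrist(); pickle.dump(c,open("w3.pkl","wb"))
cv2.imwrite("pics/w3.png",c["pixels"][:,:,::-1])
cv2.imwrite("pics/w23.png",np.vstack([cv2.resize(cv2.imread(f"pics/w{i}.png"),(480,300)) for i in(2,3)]))
print(robot.read_t())
```

```text
6.5833
```

View pics/w1.png

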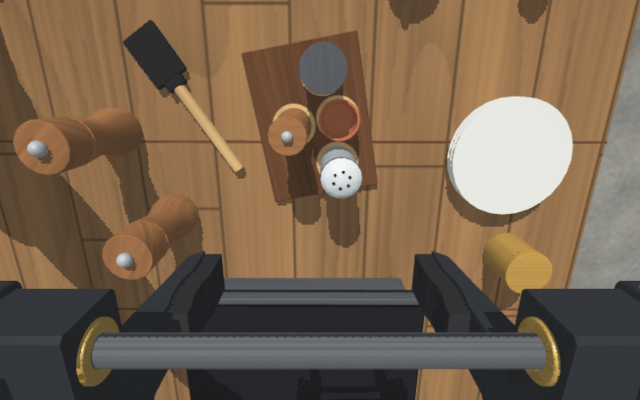

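View pics/w23.png

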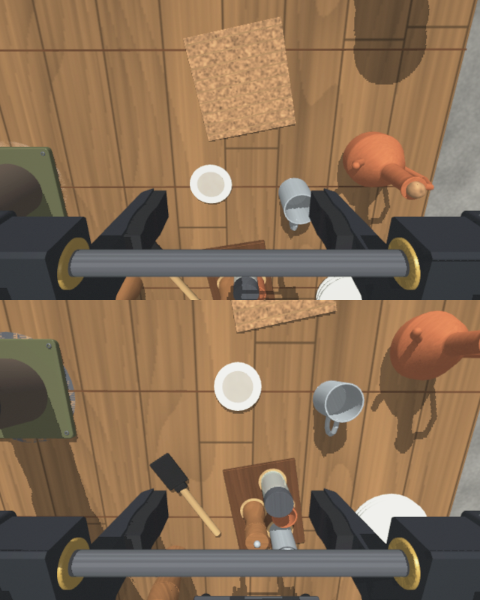

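w1 shows the board (corners near (243,52), (356,31), (377,187), (278,202)) with the jar cap at (323,68), the cup at (338,118), the mill ball at (287,137) and the shaker dome at (341,178). w23 shows the mat and, below the mat, the saucer and mug. Next I measure them.

```bash
cat > m.py <<'E'
from h import *
def L(n): return pickle.load(open(n,"rb"))
def big(m): 
    cs,_=cv2.findContours(m.astype(np.uint8),cv2.RETR_EXTERNAL,cv2.CHAIN_APPROX_NONE); return max(cs,key=cv2.contourArea)
def rect(c,m,z):
    r=cv2.minAreaRect(ray(c,np.argwhere(m)[:,::-1],z).astype(np.float32)); return r
def hsv(c): return cv2.cvtColor(c["pixels"],cv2.COLOR_RGB2HSV).astype(int)
def fit(P):
    A=np.c_[2*P,np.ones(len(P))]; s=np.linalg.lstsq(A,(P**2).sum(1),rcond=None)[0]
    return s[:2].round(1),np.sqrt(s[2]+s[:2]@s[:2]).round(1)
E
cat > n.py <<'E'
from m import *
for n in("w1.pkl","top.pkl"):
    c=L(n);P=cloud(c);near=np.hypot(P[...,0]-535,P[...,1]+275)<170
    m=(abs(P[...,2]-12)<6)&near&(c["pixels"].sum(2)<330)&(c["pixels"][...,0]>0)
    h=hsv(c); print(n,"board px hsv",[h[p].tolist() for p in((60,265),(185,290))] if n[0]=="w" else "")
    m=cv2.morphologyEx(m.astype(np.uint8),cv2.MORPH_OPEN,np.ones((3,3))); 
    k,l,s,_=cv2.connectedComponentsWithStats(m); m=l==1+s[1:,4].argmax()
    print("board",rect(c,m,12))
    for nm,lo,hi,ex in(("jar",105,116,(552,-208)),("shaker",95,125,(575,-338)),("mill",120,142,(505,-285)),("cup",56,66,(569,-265))):
        q=(P[...,2]>lo+(12 if nm!="cup" and 0 else 0))&(P[...,2]<hi+12)&(np.hypot(P[...,0]-ex[0],P[...,1]-ex[1])<45)
        if q.sum()>5:
            X=P[q]; ct=cv2.minEnclosingCircle(X[:,:2].astype(np.float32)); print(nm,q.sum(),np.round(ct[0],1),round(ct[1],1),X[:,2].max().round(1),np.median(X[:,:2],0).round(1))
c=L("w2.pkl");P=cloud(c)
ex=(539,239)
for nn in("w2.pkl","top.pkl"):
    c=L(nn);P=cloud(c);h=hsv(c)
    m=(np.hypot(P[...,0]-539,P[...,1]-239)<200)&(P[...,2]>1.5+ (0 if nn[0]=="w" else 4))&(P[...,2]<(8 if nn[0]=="w" else 14))
    print("heights mat",np.median(P[...,2][np.hypot(P[...,0]-539,P[...,1]-239)<80]),"bench",np.median(P[...,2][abs(np.hypot(P[...,0]-539,P[...,1]-239)-180)<15]))
    m=cv2.morphologyEx(m.astype(np.uint8),cv2.MORPH_OPEN,np.ones((5,5))); k,l,s,_=cv2.connectedComponentsWithStats(m); m=l==1+s[1:,4].argmax()
    print("mat",rect(c,m,4))
for nn in("w2.pkl","w3.pkl","top.pkl"):
    c=L(nn);P=cloud(c);h=hsv(c)
    m=(h[...,1]<60)&(h[...,2]>170)&(np.hypot(P[...,0]-464,P[...,1]-8)<75)
    b=big(m)[:,0]; print("saucer",fit(ray(c,b,8)))
E
python3 n.py
```

```text
w1.pkl board px hsv [[12, 131, 107], [11, 119, 73]]
board ((537.0699462890625, -278.6359558105469), (169.0465850830078, 228.76449584960938), 10.337315559387207)
jar 2011 [ 550.5 -207.3] 28.9 123.4 [ 550.1 -206.7]
shaker 1404 [ 574.7 -341.1] 27.4 128.9 [ 573.8 -337.1]
mill 1261 [ 507.8 -284.1] 23.9 148.1 [ 508.6 -282.5]
cup 378 [ 574.5 -272. ] 28.8 63.9 [ 575.3 -272.6]
top.pkl board px hsv 
board ((510.1328125, -368.48052978515625), (89.86150360107422, 62.41120529174805), 9.352988243103027)
jar 293 [ 547.2 -206.5] 29.2 128.0 [ 546.4 -206.6]
shaker 284 [ 572.3 -340.4] 28.1 134.3 [ 569.5 -338. ]
mill 222 [ 504.7 -284. ] 24.4 152.4 [ 503.7 -282.8]
cup 84 [ 571.3 -271.8] 29.1 69.3 [ 571.3 -269.5]
heights mat 516.763362242035 bench -1.0460288089029421
mat ((507.3895263671875, 203.07489013671875), (100.35134887695312, 151.27890014648438), 13.331582069396973)
heights mat 4.445435231242323 bench 0.3412588336142383Traceback (most recent call last):
  File "n.py", line 19, in <module>
    m=cv2.morphologyEx(m.astype(np.uint8),cv2.MORPH_OPEN,np.ones((5,5))); k,l,s,_=cv2.connectedComponentsWithStats(m); m=l==1+s[1:,4].argmax()
                                                                                                                              ~~~~~~~~~~~~~~^^
ValueError: attempt to get argmax of an empty sequence
```

```bash
cat > n2.py <<'E'
from m import *
c=L("w2.pkl"); px=np.array([(184,38),(280,16),(296,124),(210,140)])/.75
X=ray(c,px,4); print("mat corners",X.round(0).tolist(),X.mean(0).round(1))
for nn in("w2.pkl","w3.pkl","top.pkl"):
    c=L(nn);h=hsv(c);v,u=np.indices(h.shape[:2]);W=ray(c,np.c_[u.ravel(),v.ravel()],8).reshape(*u.shape,2)
    m=(h[...,1]<60)&(h[...,2]>150)&(np.hypot(W[...,0]-464,W[...,1]-8)<70)
    b=cv2.convexHull(big(m))[:,0]; print("saucer",fit(ray(c,b,8)))
for p in((507.5,-284),(550.5,-207),(574.8,-340.8),(574.5,-271.8),(464,8),(530,310),(530,170)):
    print(p,[robot.ik([*p,z],down(np.radians(10.3))) is not None for z in(25,90,240)])
E
python3 n2.py
```

```text
mat corners [[426.0, 332.0], [618.0, 371.0], [664.0, 155.0], [471.0, 118.0]] [544.6 244.1]
saucer (array([469. ,  10.7]), np.float64(50.3))
saucer (array([468.5,   9.7]), np.float64(50.1))
saucer (array([465.1,   9.3]), np.float64(51.9))
(507.5, -284) [True, True, True]
(550.5, -207) [True, True, True]
(574.8, -340.8) [True, True, True]
(574.5, -271.8) [True, True, True]
(464, 8) [True, True, True]
(530, 310) [True, True, True]
(530, 170) [True, True, True]
```

```bash
cat > job.py <<'E'
from h import *
A=np.radians(10.34); R=down(A)
B=np.array([537.07,-278.64]); ex=np.array([np.cos(A),np.sin(A)]); ey=np.array([-ex[1],ex[0]])
bd=lambda x,y:B+x*ex+y*ey
M=np.array([544.6,244.1]); S=np.array([468.7,10.2])
home={"mill":bd(-30,0),"jar":bd(26,68),"shaker":bd(26,-68),"cup":bd(38,0)}
side={"mill":M,"jar":M+70*ey,"shaker":M-70*ey}
gz={"mill":88,"jar":79,"shaker":68,"cup":14}   # TCP above the thing's underside
eff={"mill":30,"jar":35,"shaker":30,"cup":15}
H=270
def move(n,a,za,b,zb):
    robot.ungrasp(); p=robot.read_ee_pos()
    if p[2]<H-20: robot.move_straight([p[0],p[1],H],250)
    robot.move_straight([*a,H],300,rot=R)
    robot.move_straight([*a,za+gz[n]+40],220)
    hit=robot.move_straight([*a,za+gz[n]],80,f_stop=10)
    robot.close_gripper(eff[n]); w=robot.read_grip_width()
    robot.move_straight([*a,za+gz[n]+12],60); robot.move_straight([*a,H],200)
    robot.move_straight([*b,H],220)
    w2=robot.read_grip_width()
    robot.move_straight([*b,zb+gz[n]+15],200); robot.move_straight([*b,zb+gz[n]+3],50)
    st=robot.move_straight([*b,zb+gz[n]-2],12,f_stop=4); z=robot.read_ee_pos()
    robot.wait(.15); robot.ungrasp(); robot.move_straight([*b,z[2]+40],100); robot.move_straight([*b,H],250)
    print(n,"hit",hit,"w",round(w,1),round(w2,1),"touch",st,np.round(z-[*b,zb+gz[n]],1),"t",robot.read_t())
E
python3 - <<'E'
from job import *
robot.move_straight([470,-30,H],300)
move("mill",home["mill"],12,side["mill"],4)
robot.move_straight([535,200,380],300,rot=down(0)); c=wrist(); pickle.dump(c,open("w4.pkl","wb"))
cv2.imwrite("pics/w4.png",np.vstack([cv2.resize(c["pixels"][:,:,::-1],(480,300)),cv2.resize(robot.capture("scene")["pixels"][:,:,::-1],(480,300))]))
E
```

```text
mill hit False w 11.8 11.7 touch True [ 0.8  0.1 -0.1] t 19.0917
```

View pics/w4.png

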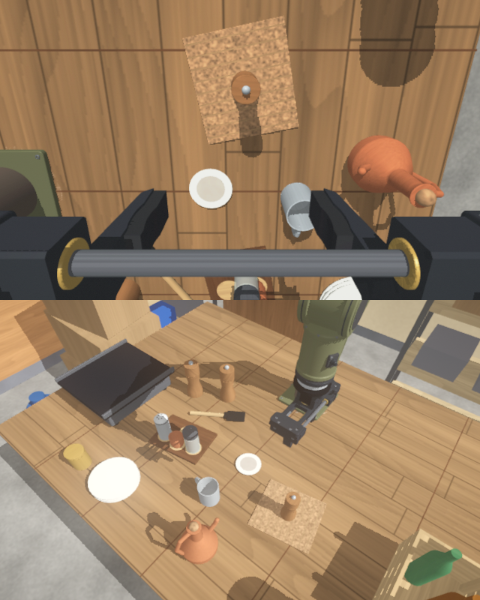

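Upper picture: the mill stands upright near the middle of the mat at (245,90). The grip width of 11.8 doesn't fit its 48 mm head, so I check the open reading, then measure where the mill stands.

Run:
```python
from job import *
print("open",robot.read_grip_width(),robot.read_contact_force())
c=pickle.load(open("w4.pkl","rb"));P=cloud(c)
q=(P[...,2]>104)&(P[...,2]<160)&(np.hypot(*(P[...,:2]-M).transpose(2,0,1))<60)
X=P[q];print(q.sum(),[np.round(v,1) for v in cv2.minEnclosingCircle(X[:,:2].astype(np.float32))],X[:,2].max(),M)
```

```text
open 88.06548689429708 [ 0.49795419 -0.48836098 -0.16371958]
1262 [array([544.7, 243.8]), np.float64(24.0)] 140.45446270039 [544.6 244.1]
```

Run:
```python
from job import *
robot.move_straight([*M,H],300,rot=R); robot.move_straight([*M,4+88],200)
robot.close_gripper(10); print(robot.read_grip_width(),robot.read_gripper_force(),robot.read_ee_pos())
c=robot.capture("scene");w=wrist()
K=c["mtx"];p=K@(c["R"]@np.array([*M,100])+c["t"]);u,v=(p[:2]/p[2]).astype(int);print(u,v)
cr=cv2.resize(c["pixels"][v-50:v+50,u-60:u+60,::-1],(480,400),interpolation=3)
cv2.imwrite("pics/g1.png",np.hstack([cr,cv2.resize(w["pixels"][:,:,::-1],(320,200)).repeat(2,0)]))
robot.ungrasp();print(robot.read_grip_width());robot.move_straight([*M,H],200)
```

```text
12.696667636603834 9.99999850988388 [544.79563142 244.13200824  92.00644625]
389 269
87.95658965193176
```

View pics/g1.png

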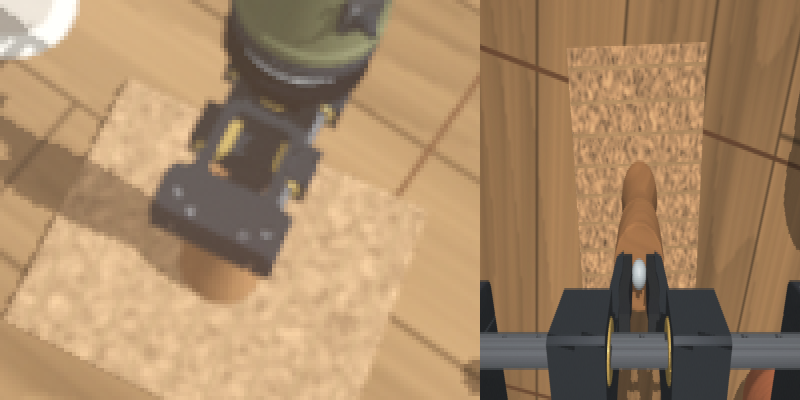

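Right half: the pads are closed on the steel ball at the top of the mill, not on its head. The fingers therefore end higher than the stated TCP, and I measure where from the wrist depth.

Run:
```python
from job import *
w=robot.capture("wrist"); z=w["z_map"];v,u=np.indices(z.shape);K=w["mtx"]
P=np.stack([(u-K[0,2])/K[0,0]*z,(v-K[1,2])/K[1,1]*z,z],-1)@w["T_tool_cam"][:3,:3].T+w["T_tool_cam"][:3,3]
q=(z>0)&(abs(P[...,0])<25)&(abs(P[...,1])<75)&(P[...,2]<30)
X=P[q]
for lo in range(-120,30,10):
    s=X[(X[:,2]>=lo)&(X[:,2]<lo+10)]
    if len(s): print(lo,len(s),s.min(0).round(0),s.max(0).round(0),"inner |y|",abs(s[:,1]).min().round(0))
for p in((255,205),(255,435),(270,220),(270,420)): print(p,P[p].round(1))
```

```text
-120 9365 [   2.  -53. -120.] [  25.   53. -110.] inner |y| 0.0
-110 1580 [  -9.  -53. -110.] [  25.   52. -100.] inner |y| 50.0
-100 1319 [ -12.  -62. -100.] [ 11.  61. -90.] inner |y| 50.0
-90 2700 [-11. -62. -90.] [ 12.  62. -80.] inner |y| 43.0
-80 1924 [ -8. -61. -80.] [ 11.  60. -70.] inner |y| 43.0
-70 1994 [-10. -60. -70.] [ 11.  60. -60.] inner |y| 44.0
-60 1672 [-10. -60. -60.] [ 11.  59. -50.] inner |y| 43.0
-50 1197 [ -9. -58. -50.] [ 11.  57. -40.] inner |y| 43.0
-40 230 [-10. -55. -40.] [ 11.  54. -37.] inner |y| 43.0
(255, 205) [  8.7 -51.5 -38.5]
(255, 435) [ 10.2  51.9 -41.6]
(270, 220) [  2.5 -44.5 -41.3]
(270, 420) [  6.5  43.7 -48.4]
```

The fingers really end 37 mm behind the reported TCP, which agrees with the pads landing on the ball. I correct all grasp heights by 37 mm and continue with the jar.

```bash
sed -i 's/^H=270/gz={k:v-37 for k,v in gz.items()}  # fingers really end 37 mm short of the reported TCP\nH=240/' job.py
python3 - <<'E'
from job import *
print(robot.read_contact_force())
for p,z in((home["cup"],12+gz["cup"]),(S,8+gz["cup"]-3)): print(z,robot.ik([*p,z],R) is not None)
move("jar",home["jar"],12,side["jar"],4)
robot.move_straight([535,200,380],300,rot=down(0)); c=wrist(); P=cloud(c); pickle.dump(c,open("w5.pkl","wb"))
for n in("mill","jar"):
    q=(P[...,2]>100)&(P[...,2]<160)&(np.hypot(*(P[...,:2]-side[n]).transpose(2,0,1))<40)
    X=P[q];print(n,[np.round(v,1) for v in cv2.minEnclosingCircle(X[:,:2].astype(np.float32))],X[:,2].max(),side[n])
E
```

```text
[-0.19548371 -0.90546476 -0.22301917]
-11 True
-18 True
jar hit False w 56.9 57.4 touch True [0.4 0.1 0.2] t 36.5
mill [array([544.6, 244.1]), np.float64(23.7)] 140.92389868655818 [544.6 244.1]
jar [array([532.1, 312.7]), np.float64(28.9)] 115.68387142074161 [532.0357663  312.96319795]
```

Jar width of 57 mm and its placing are right. Next the shaker, a check of the mat and the cup before the cup is fetched.

Run:
```python
from job import *
move("shaker",home["shaker"],12,side["shaker"],4)
robot.move_straight([545,-310,380],350,rot=down(0)); c=wrist(); P=cloud(c)
q=(P[...,2]>56)&(P[...,2]<75)&(np.hypot(*(P[...,:2]-home["cup"]).transpose(2,0,1))<45)
X=P[q];print("cup",[np.round(v,1) for v in cv2.minEnclosingCircle(X[:,:2].astype(np.float32))],home["cup"])
cv2.imwrite("pics/g2.png",np.vstack([cv2.resize(x["pixels"][:,:,::-1],(480,300)) for x in(c,robot.capture("scene"))]))
print(robot.read_t())
```

```text
shaker hit False w 53.4 53.2 touch True [0.4 0.  0.1] t 49.6083
cup [array([ 574.5, -272.1]), np.float64(28.8)] [ 574.45287889 -271.81941599]
51.3
```

View pics/g2.png

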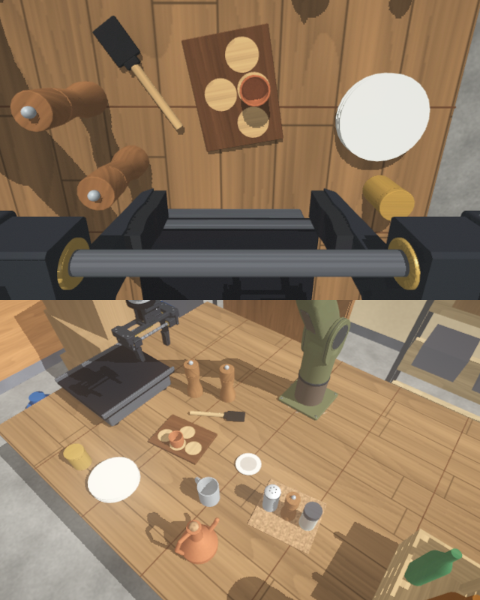

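All three stand upright on the mat (lower picture about (272,492), (292,505), (312,515)); the cup is unmoved at (254,88) in the upper one. Now the cup.

Run:
```python
from job import *
move("cup",home["cup"],12,S,8)
robot.move_straight([470,-60,300],300,rot=down(0)); c=wrist(); P=cloud(c)
q=(P[...,2]>50)&(P[...,2]<68)&(np.hypot(*(P[...,:2]-S).transpose(2,0,1))<50)
X=P[q];print("cup",[np.round(v,1) for v in cv2.minEnclosingCircle(X[:,:2].astype(np.float32))],X[:,2].max(),S)
cv2.imwrite("pics/g3.png",c["pixels"][:,:,::-1]);print(robot.read_t())
```

```text
cup hit False w 56.4 55.8 touch True [0.2 0.  0.1] t 62.125
cup [array([468.2,   9.9]), np.float64(28.8)] 59.54709629625426 [468.7  10.2]
62.6333
```

View pics/g3.png

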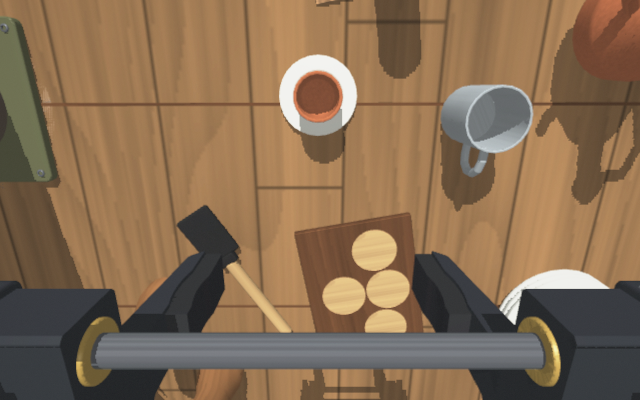

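The cup stands in the middle of the saucer at (318,95). Now the three go back.

Run:
```python
from job import *
for n in("shaker","jar","mill"): move(n,side[n],4,home[n],12)
robot.move_straight([545,-310,380],350,rot=down(0)); c=wrist(); P=cloud(c)
for n,lo in(("mill",112),("jar",106),("shaker",100)):
    q=(P[...,2]>lo)&(P[...,2]<160)&(np.hypot(*(P[...,:2]-home[n]).transpose(2,0,1))<38)
    X=P[q];print(n,[np.round(v,1) for v in cv2.minEnclosingCircle(X[:,:2].astype(np.float32))],X[:,2].max(),home[n])
cv2.imwrite("pics/g4.png",np.vstack([cv2.resize(x["pixels"][:,:,::-1],(480,300)) for x in(c,robot.capture("scene"))]));print(robot.read_t())
```

```text
shaker hit False w 52.7 53.6 touch True [ 0.3 -0.3  0.2] t 73.9417
jar hit False w 57.1 57.3 touch True [ 0.4 -0.2  0.2] t 86.2833
mill hit False w 47.3 47.6 touch True [ 0.3 -0.2  0.1] t 98.0667
mill [array([ 507.9, -284.5]), np.float64(24.0)] 148.1846830198164 [ 507.55720088 -284.02467158]
jar [array([ 550.3, -207.4]), np.float64(28.9)] 123.6984163211772 [ 550.44250365 -207.07760662]
shaker [array([ 574.7, -341.1]), np.float64(27.4)] 128.32828766104902 [ 574.85301483 -340.86896263]
98.7333
```

View pics/g4.png

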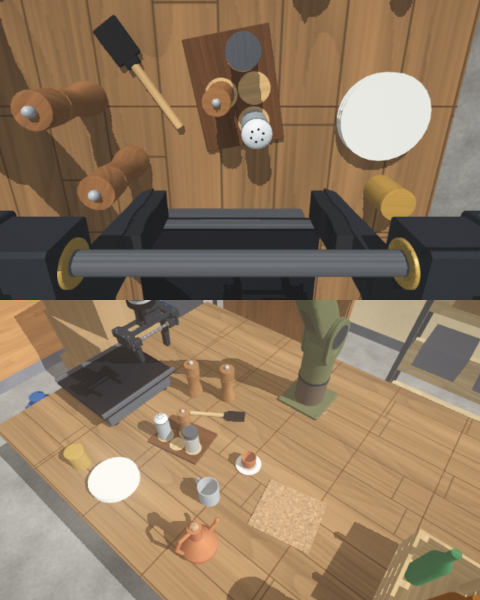

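The jar (243,50), mill (216,102) and shaker (257,132) are back on their discs within 1 mm. The cup is on the saucer (lower picture (248,460)), and the mug and scraper are unmoved.

```bash
python3 -c "
from cell import robot
print(robot.sign_off())"
```

```text
the job is handed in; nothing more can be done
None
```

The job is handed in, with no verdict returned: the cup stands on the saucer within about 1 mm of its centre, the jar, mill and shaker are back within about 1 mm of their spots, and the mug and scraper look unmoved. One deviation: the fingers end 37 mm short of the stated TCP, so the mill's first move gripped its ball, and I corrected every grasp height after that.

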